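Pack out the box clamp and hold it shut

ROBOT

A 6-joint arm with a two-finger parallel gripper is mounted at the origin on a cart in front of the work surface, level with it; the furniture and walls round the work are solid. World frame = base frame: x ahead of the robot, y to its left, z up, the work surface at z = 0. Lengths are in mm, angles in degrees, forces in N, time in s.
With the tool pointing down it reaches from about 275 to 1000 mm from the base axis. Payload 8.4 kg.
Tool frame: the origin (TCP) lies midway between the tips of the shut fingers; the grasp point (between the pads) lies bot.hold_point_z behind it (bot.hold_point_z is the distance from the TCP to the grasp point, in mm); z points along the fingers, y is the direction in which the jaws open and shut (so a half turn about z gives the same grasp; the last joint's range is limited). The gripper opens to 85 mm and grips with 20 to 120 N. Pads are 22 mm wide; open, the fingers measure 114 mm over their backs; the gripper's body (76 mm by 85 mm) begins 54 mm behind the grasp point. The pads swing forward as they close: fully open they stand 13 mm farther back than shut.
Start: joints at [67.357, 20.225, 93.587, -0, 66.188, -0.138], TCP at [239.234, 577.404, 231.281] pointing down, gripper open.
Joint ranges: [-150.9, 150.9], [-52.94, 120.26], [3.33, 152.33], [-74.26, 254.26], [0, 154.13], [-172.89, 172.89]. Speed limits (degrees/s): [127.2, 127.2, 159.86, 180, 180, 180].

INTERFACE

Orientations are given as a 3x3 rotation matrix whose columns are the frame's x, y, z axes.
In Python, from workcell import read_state, read_camera, camera_model, job, bot gives the robot as it stands.
- The arm moves only by the tool servo_tool, never from a script. Its argument "rows" is a list of rows, each a list of 7 numbers: the shift along the tool's x, y, z in mm, then the turn, a rotation vector about the tool's x, y, z in degrees, then the finger opening in mm, from 0 to 85.4. In form: [[tx, ty, tz, ax, ay, az, claw], ...]. A call has 1 to 8 rows; each row is the pose to reach, as a shift and turn from the pose commanded when the call began, along the tool's axes at that moment; what a row does not reach only later rows make up. A row lasts 1/8 s, in which the tool goes at most 62.5 mm and 10.7 degrees, less where a joint would pass 70% of its speed; a pose out of reach is approached as far as the arm can. A call with a gripper value outside its range is refused whole. The fingers move at their own pace and stop on an object; "squeeze" is the grip in N (left out, the last holds). Time passes only in rows, so rows that repeat a pose let the fingers close. It gives the time, the measured TCP pose, the force and the opening at its end, in the units of the state.
- read_state(): the state, without advancing time (a new reading comes with each control period).
- read_camera(name): name is "side" or "top" or "wrist"; returns the picture (420x560x3 uint8, red, green, blue); there is no depth.
- camera_model(name): a dict with "intrinsics" (3x3 intrinsics, pixels), "T" (4x4, takes a point from camera to world coordinates). Camera axes: x right, y down, z forward; pixel columns grow to the right and rows downward; lengths in mm; the calibration is good to about 2 mm. A picture is of the moment at which its call begins: read the wrist's pose just before it. camera_model takes no time and is no camera call; for the wrist camera it gives the pose at the moment of the call.
- job.close_job(): hands the job in, once; it reports no verdict.
The state is a dict: "t": time; "qpos": joint angles; "qd": joint speeds; "joint_torque": joint torques, N m; "tcp_pos": TCP position; "ee_rot": TCP orientation; "ft_force": force on the tool from outside, world axes, zero at the start; "ft_torque": the same for the moment, N m; "grip_width": opening from 0.0 (shut) to 1.0 (fully open).
Only numpy, scipy, OpenCV 4.12 (cv2) and the standard library are available. Lean on these libraries where they do the work, as an engineer would, in place of code of your own. Each camera call takes 0.05 s, during which the arm holds its last target. There are 200 camera calls.

TASK

The jaw of the box clamp is too short in its stroke to reach the brown gift box: stand yellow spacers from the rack upright, flat side to the box, in the gap between box and jaw, one after another, until the jaw can close firmly on them. Then push the jaw shut so that it squeezes spacers and box against the fence, firmly but without crushing the box (never above about 60 N), and finish while still holding it shut against its spring. Use as many spacers as the gap needs and leave the jar, ribbon spool and stapler where they stand.

Things in the scene. Friction and masses are not known exactly. Their poses are not given: they have to be found in the camera images.
- clamp: short-stroke box clamp fixed to the counter: wooden base plate 100 mm (x) by 280 mm (y), 12 mm thick, steel end block (40 mm high) at its -y end. Origin: centre of the plate's underside; +y is the clamping direction, from jaw to fence. Jaw and fence centre on x = 0; box, spacers and fence stand on the plate's top
- jaw: sprung sliding jaw: aluminium plate 72 mm wide (x), 50 mm high, y -15 to 0 mm, and behind it a black upright handle, 30 mm wide (x), 14 mm thick (y -35 to -21 mm), 40 to 95 mm above the base plate. Origin: middle of its gripping face's lower edge. Found open, 70 mm to -y of the clamp's centre; slides along +y by at most 28 mm against a spring (2 N open, 4 N at the end) that reopens it
- fence: the aluminium fence bolted on the base plate, fixed: face 80 mm wide, 50 mm high, looking along the clamp's -y towards the jaw; its place along y differs from start to start. Origin: middle of the lower edge of that face, on the base plate's top; axes as the clamp's
- gift_box: closed dark brown card gift box standing on the base plate against the fence (0 to 2 mm from it), loose: 62 mm along the clamp's y, 56 mm along x, 50 mm tall, 0.11 kg. Origin: centre of its underside. The gap between box and open jaw is 30 to 68 mm
- rack: plywood rack fixed on the counter, 90 mm (x) by 126 mm (y), holds the three spacers upright side by side, 36 mm apart along its y, with their width along its x; they stand on its floor 10 mm above the origin, between ribs 11 mm high, and lift straight out. Origin: centre of its underside
- spacer_1: an upright spacer: yellow block 72 mm wide (its x), 18 mm thick (its y), 50 mm tall, with a 30 mm wide (x), 8 mm thick, 39 mm tall finger tab centred on its top edge (total height 89 mm); 45 g. Origin: centre of its underside, z up. All three are alike; grip the tab across its 30 mm width
- spacer_2: an upright spacer: yellow block 72 mm wide (its x), 18 mm thick (its y), 50 mm tall, with a 30 mm wide (x), 8 mm thick, 39 mm tall finger tab centred on its top edge (total height 89 mm); 45 g. Origin: centre of its underside, z up. All three are alike; grip the tab across its 30 mm width
- spacer_3: an upright spacer: yellow block 72 mm wide (its x), 18 mm thick (its y), 50 mm tall, with a 30 mm wide (x), 8 mm thick, 39 mm tall finger tab centred on its top edge (total height 89 mm); 45 g. Origin: centre of its underside, z up. All three are alike; grip the tab across its 30 mm width
- bean_jar: bystander: glass jar of cocoa beans with wooden stopper, 63 mm across, 85 mm tall, origin at the centre of its underside
- ribbon_sage: bystander: spool of green ribbon lying flat, 62x68x30 mm, origin under its middle
- stapler: bystander: red and black desk stapler, 36x125x47 mm, origin at the centre of its underside

How it is judged (in metres and radians):
At the end, for the whole second after the job is handed in: The robot is holding the jaw (more than 2 N on it) and the push runs through the stack: an upright spacer (tilt under 0.12 rad) is pressed by the jaw, an upright spacer presses the box, and the box (tilt under 0.1 rad) presses the fence, each with more than 3 N, through the last second (((contact force between jaw and spacer_1 above 3 N and angle between spacer_1's own z axis and vertical below 0.12 rad) or (contact force between jaw and spacer_2 above 3 N and angle between spacer_2's own z axis and vertical below 0.12 rad) or (contact force between jaw and spacer_3 above 3 N and angle between spacer_3's own z axis and vertical below 0.12 rad)) and ((contact force between spacer_1 and gift_box above 3 N and angle between spacer_1's own z axis and vertical below 0.12 rad) or (contact force between spacer_2 and gift_box above 3 N and angle between spacer_2's own z axis and vertical below 0.12 rad) or (contact force between spacer_3 and gift_box above 3 N and angle between spacer_3's own z axis and vertical below 0.12 rad)) and contact force between gift_box and fence above 3 N and angle between gift_box's own z axis and vertical below 0.1 rad and contact force between any of the fingers, the arm and jaw above 2 N); the arm keeps its last pose, push and grip.
It fails at once if the gift box is crushed (more than 60 N between it and the fence) (contact force between gift_box and fence above 60 N).
It fails at once if the jar, ribbon spool or stapler is moved by more than 3 cm (distance of any of bean_jar, ribbon_sage, stapler from where it was at the start of the episode above 0.03 m).
It also fails if it takes over 72 s, if anything falls off the work surface, if the arm or the gripper's body presses on something with over 40 N, if the wrist force passes 120 N, or if a joint passes its speed limit or range.

## Working session

There is one attempt and no reset: what is moved stays moved. The work goes in short steps, Python scripts to look and compute and a tool call to move; the robot and the scene stay as the last step left them, time stands still between calls to the robot, and variables do not carry over. Pictures are saved under pics/ and viewed, about 8 in all and at most 12, crops included, and the job is handed in when it is done.

Besides the shell and the picture viewer there is one more tool, called after "Call:" as name(argument=value, ...), one argument or row to a line, values as JSON. servo_tool: Moves the arm, as the interface text tells. Its arguments: {"type":"object","properties":{"rows":{"type":"array","items":{"type":"array","items":{"type":"number"}}},"squeeze":{"type":"number"}},"required":["rows"]}

```bash
ls; mkdir -p pics; python3 - <<'E'
from workcell import *
import cv2,numpy as np
s=read_state();print(s, bot.hold_point_z)
for n in ['top','side']:
    cv2.imwrite(f'pics/{n}0.png',read_camera(n)[:,:,::-1]); m=camera_model(n);print(n,m['intrinsics'],np.round(m['T'],3))
E
```

```text
pics
{'t': 0.0, 'qpos': array([ 6.73569065e+01,  2.02631990e+01,  9.36297093e+01, -2.39687941e-03,
        6.61876253e+01, -1.38259640e-01]), 'qd': array([-0.01545924,  0.1037051 ,  0.03237396,  0.0874813 , -0.00055771,
        0.02539458]), 'joint_torque': array([-6.69184847e-04, -6.05246043e+01, -3.42074561e+01,  1.61104313e-04,
        9.09505121e-03, -4.19553339e-05]), 'tcp_pos': array([239.06008407, 576.95181115, 230.54918727]), 'ee_rot': array([[-9.23853727e-01,  3.82745391e-01, -5.05809282e-04],
       [ 3.82745724e-01,  9.23852796e-01, -1.31196856e-03],
       [-3.48566013e-05, -1.40566339e-03, -9.99999011e-01]]), 'ft_force': array([-0.57797322, -0.00351056,  0.32481371]), 'ft_torque': array([-0.02905894, -0.04810844,  0.01095975]), 'grip_width': 1.0004267520437058} 18.700000000000003
top [[386.46220783   0.         281.92219725]
 [  0.         386.46220783 208.474333  ]
 [  0.           0.           1.        ]] [[ 2.00000e-02 -9.82000e-01  1.87000e-01  3.20311e+02]
 [-1.00000e+00 -2.20000e-02 -9.00000e-03  2.65856e+02]
 [ 1.30000e-02 -1.87000e-01 -9.82000e-01  9.45872e+02]
 [ 0.00000e+00  0.00000e+00  0.00000e+00  1.00000e+00]]
side [[529.74744045   0.         285.37697513]
 [  0.         529.74744045 207.34444174]
 [  0.           0.           1.        ]] [[-8.230000e-01 -2.270000e-01  5.210000e-01 -6.299100e+01]
 [-5.680000e-01  3.380000e-01 -7.500000e-01  1.046179e+03]
 [-6.000000e-03 -9.140000e-01 -4.070000e-01  4.838320e+02]
 [ 0.000000e+00  0.000000e+00  0.000000e+00  1.000000e+00]]
```

View pics/top0.png

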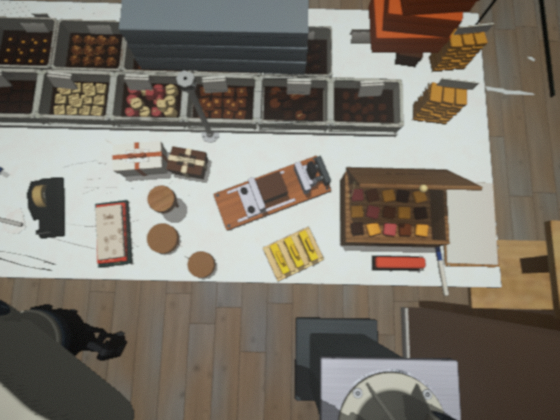

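View pics/side0.png

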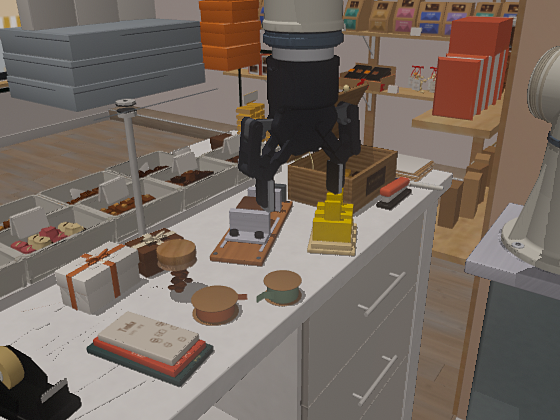

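The top view shows the clamp at about (272,190), with its fence at the left and the handle at right near (315,172). The rack with three yellow spacers is at (294,253) and the stapler at (398,263). I'll enlarge this area.

```bash
python3 - <<'E'
import cv2
a=cv2.imread('pics/top0.png')[145:285,205:340]
a=cv2.resize(a,None,fx=5.7,fy=4.28*5.7/5.7 if 0 else 4.28,interpolation=cv2.INTER_CUBIC) if 0 else cv2.resize(a,None,fx=4.2,fy=4.2,interpolation=cv2.INTER_CUBIC)
for k in range(0,140,20):
    cv2.putText(a,str(145+k),(0,int(k*4.2)+8),0,.35,(0,0,255),1); cv2.line(a,(0,int(k*4.2)),(8,int(k*4.2)),(0,0,255),1)
    cv2.putText(a,str(205+k),(int(k*4.2),10),0,.35,(255,0,0),1)
cv2.imwrite('pics/top0c.png',a)
E
```

```text
(no output)
```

View pics/top0c.png

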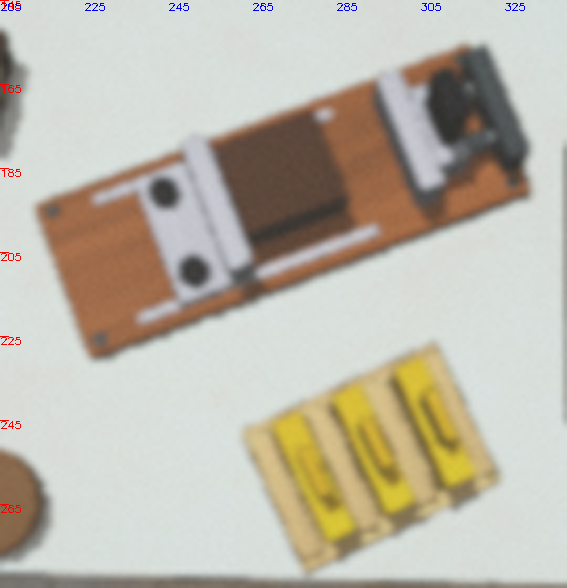

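The crop shows the clamp plate corners at crop pixels (38,207), (95,357), (528,192) and (465,45). The brown box top spans (215,150) to (347,200). The jaw is at about (410,135) and the three spacers are in the rack with tabs at (320,475), (377,447) and (440,418). Next I fit poses to these.

```bash
cat > h.py <<'E'
from workcell import *
import numpy as np
from scipy.optimize import least_squares
M=camera_model('top')
def ray(px,z,m=M):
    d=m['T'][:3,:3]@np.linalg.inv(m['intrinsics'])@[px[0],px[1],1]; o=m['T'][:3,3]
    return (o+d*(z-o[2])/d[2])[:2]
def crop(p,z): return ray((p[0]/4.2+205-.4,p[1]/4.2+145-.4),z)
def R2(a): return np.array([[np.cos(a),-np.sin(a)],[np.sin(a),np.cos(a)]])
def fit(model,world,a0=0):
    f=lambda q:(np.array(model)@R2(q[2]).T+q[:2]-world).ravel()
    r=least_squares(f,[*np.mean(world,0),a0]); return r.x,r.fun.reshape(-1,2)
E
python3 - <<'E'
from h import *
np.set_printoptions(precision=1,suppress=True)
# order: +y-left far(+x), +y near(-x), -y near, -y far
c,res=fit([[50,140],[-50,140],[-50,-140],[50,-140]],[crop(p,12) for p in [(38,207),(95,357),(528,192),(465,45)]],-.3)
print('clamp',c[:2],np.degrees(c[2]),res)
for z in(10,21):
  r,res=fit([[45,63],[-45,63],[-45,-63],[45,-63]],[crop(p,z) for p in [(247,428),(308,572),(497,478),(434,343)]],.4)
  print('rack',z,r[:2],np.degrees(r[2]),res)
L=lambda w,c:R2(c[2]).T@(np.array(w)-c[:2])
for n,p,z in [('box',(215,150),62),('box',(315,113),62),('box',(347,200),62),('box',(250,240),62),
 ('fence',(183,142),62),('fence',(203,135),62),('fence',(255,265),62),('jaw',(378,77),62),('jaw',(422,202),62)]:
  print(n,L(crop(p,z),c))
for p in [(320,475),(377,447),(440,418)]: print('tab',crop(p,99),L(crop(p,99),r))
for p in [(489,47),(527,155),(465,55),(502,165)]: print('handle',L(crop(p,107),c))
for n,p in [('jar',(162,239)),('st',(398,263)),('201',(201,264)),('162',(162,199))]: print(n,ray(p,40))
E
```

```text
clamp [539.7 282.2] 22.665079864510968 [[ 0.5  4. ]
 [-3.6  3.1]
 [ 0.5 -4. ]
 [ 2.6 -3.1]]
rack 10 [390.5 228. ] 25.94448134922235 [[-0.8  4.2]
 [-0.9  1.7]
 [-0.9 -4.3]
 [ 2.6 -1.7]]
rack 21 [389.7 228.4] 25.94449000018299 [[-0.6  5.1]
 [-1.7  2.1]
 [-1.1 -5.2]
 [ 3.4 -2.1]]
box [29.  29.5]
box [ 28.7 -30.7]
box [-24.8 -28.9]
box [-26.3  29.7]
fence [39.9 44.6]
fence [39.6 32.7]
fence [-40.5  32.2]
jaw [ 35.4 -71.8]
jaw [-41.1 -67.6]
tab [372.7 258.3] [-2.2 34.3]
tab [387.8 228.9] [-1.5  1.3]
tab [403.6 196.2] [ -1.6 -35. ]
handle [  16.8 -126.9]
handle [ -46.2 -122.6]
handle [  17.3 -113. ]
handle [ -46.5 -108. ]
jar [414.1 536.7]
st [369.6 -15.9]
201 [358.  442.3]
162 [509.8 544.2]
```

Call:
servo_tool(
  rows=[
    [-43, -41, 0, 0, 0, 6, 85],
    [-86, -82, 0, 0, 0, 12, 85],
    [-129, -123, 0, 0, 0, 18, 85],
    [-172, -164, 0, 0, 0, 24, 85],
    [-215, -205, 0, 0, 0, 30, 85],
    [-258, -246, 0, 0, 0, 36, 85],
    [-298, -289, 0, 0, 0, 41.5, 85],
    [-298, -289, 0, 0, 0, 41.5, 85],
  ],
)

```text
t: 1.1
tcp_pos: [404.7, 193.0, 231.1]
ee_rot: [[-0.433, 0.902, -0.0], [0.902, 0.433, -0.001], [-0.001, -0.001, -1.0]]
ft_force: [-1.0, 1.7, 0.3]
grip_width: 0.995
```

```bash
python3 - <<'E'
from h import *
import cv2,pickle
np.set_printoptions(precision=4,suppress=True)
m=camera_model('wrist');a=read_camera('wrist');cv2.imwrite('pics/w1.png',a[:,:,::-1]);pickle.dump(m,open('w1.pkl','wb'))
s=read_state();print(s['t'],s['tcp_pos'],s['ee_rot'],s['qpos'],s['ft_force']);print(m)
E
```

```text
1.15 [404.2655 194.7711 231.1882] [[-0.4349  0.9005 -0.0003]
 [ 0.9005  0.4349 -0.    ]
 [ 0.0001 -0.0003 -1.    ]] [ 25.5277   4.2311 114.1834   0.0075  61.6008  -0.2564] [-0.065   0.4343  0.4217]
{'intrinsics': array([[345.0365,   0.    , 277.4694],
       [  0.    , 345.0365, 204.6951],
       [  0.    ,   0.    ,   1.    ]]), 'T': array([[  0.901 ,   0.4112,   0.138 , 369.4671],
       [  0.4337,  -0.8538,  -0.2879, 267.1436],
       [ -0.0006,   0.3193,  -0.9477, 372.8639],
       [  0.    ,   0.    ,   0.    ,   1.    ]])}
```

View pics/w1.png

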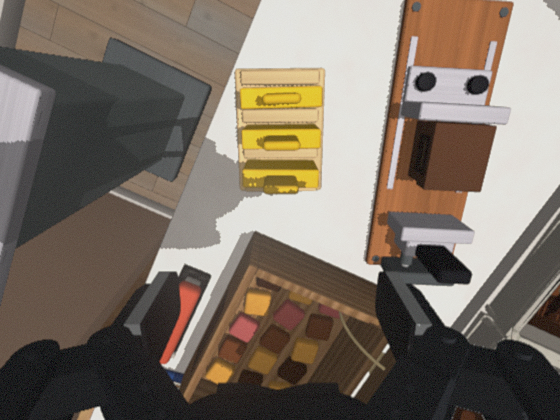

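The wrist view shows the rack at (235–325, 68–190) with tabs near (280,98), (281,142) and (281,186). The clamp is on the right, with the box at (452,155) and jaw at (430,228). The crate is close to the -y spacer, so I'll use the +y one, farthest from it. Enlarging the clamp part.

```bash
python3 - <<'E'
import cv2
a=cv2.imread('pics/w1.png')[60:290,225:525]
a=cv2.resize(a,None,fx=2.6,fy=2.6,interpolation=cv2.INTER_CUBIC)
cv2.imwrite('pics/w1c.png',a)
E
```

```text
(no output)
```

View pics/w1c.png

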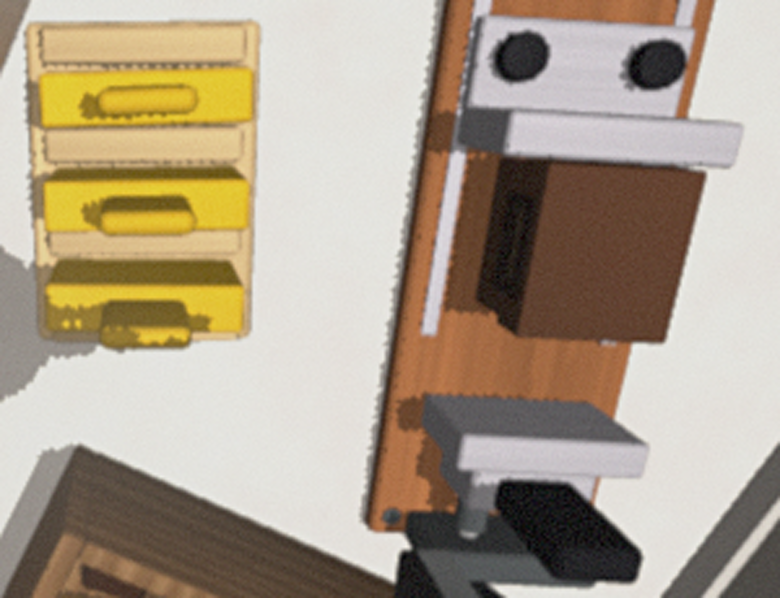

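```bash
python3 - <<'E'
from h import *
import pickle
np.set_printoptions(precision=1,suppress=True)
m=pickle.load(open('w1.pkl','rb'))
C=lambda p,z:ray((p[0]/2.6+225-.3,p[1]/2.6+60-.3),z,m)
g=lambda n,ps,z:print(n,*[C(p,z) for p in ps])
rects={'box':([(550,158),(705,172),(665,342),(517,335)],56,62),
'fence':([(508,113),(743,124),(735,167),(498,153)],80,12),'jaw':([(465,435),(648,443),(642,478),(458,472)],72,15)}
for n,(ps,w,l) in rects.items():
    q,r=fit([[-w/2,l/2],[w/2,l/2],[w/2,-l/2],[-w/2,-l/2]],[C(p,62) for p in ps],.4); print(n,q[:2],np.degrees(q[2]),r.ravel())
    rects[n]=q
q=rects['fence'];a=rects['jaw'][2]
for n in rects: print(n,R2(np.radians(23)).T@(rects[n][:2]-rects['jaw'][:2]))
print('plate corner', R2(np.radians(23)).T@(C((366,525),12)-rects['jaw'][:2]))
print('handle', R2(np.radians(23)).T@(C((600,562),107)-rects['jaw'][:2]))
g('tabs',[(148,98),(148,220),(146,337)],99)
g('tab1 ends',[(97,100),(198,97)],99)
g('sp1 top z60',[(40,72),(251,68),(253,119),(42,127)],60)
E
```

```text
box [543.6 284.9] 22.67493399665913 [-0.7 -0.8  1.   1.9  0.9 -0.2 -1.2 -0.8]
fence [524.6 319. ] 22.789918476353485 [-0.3 -0.7  0.9 -0.7 -0.9  0.7  0.3  0.7]
jaw [569.9 212. ] 23.414505469781165 [-1.2 -0.6  1.4  1.   0.8  0.  -1.  -0.4]
box [ 4.3 77.3]
fence [  0.1 116.1]
jaw [0. 0.]
plate corner [-51.4 -57.7]
handle [ -0.5 -18.6]
tabs [374.9 262.6] [390.4 230.8] [406.  197.2]
tab1 ends [361.8 255.7] [388.  269.2]
sp1 top z60 [340.  253.9] [402.2 285.2] [410.4 271.2] [347.7 238.2]
```

One spacer leaves about 22 mm of jaw travel, within the 28 mm stroke, because the gap is about 39–41 mm. I'll pick the +y spacer at about (374.5, 261.5).

Call:
servo_tool(
  rows=[
    [37, 1, 0, 0, 0, 0, 60],
    [73, 2, 0, 0, 0, 0, 60],
    [73, 2, 45, 0, 0, 0, 60],
    [73, 2, 90, 0, 0, 0, 60],
    [73, 2, 125, 0, 0, 0, 60],
    [73, 2, 150, 0, 0, 0, 60],
    [73, 2, 165, 0, 0, 0, 60],
    [73, 2, 165, 0, 0, 0, 60],
  ],
)

```text
t: 2.15
tcp_pos: [372.9, 263.2, 65.6]
ee_rot: [[-0.439, 0.898, -0.002], [0.898, 0.439, -0.001], [-0.0, -0.002, -1.0]]
ft_force: [0.1, 0.2, 0.3]
grip_width: 0.705
```

Call:
servo_tool(
  rows=[
    [0, 0, 0, 0, 0, 0, 20],
    [0, 0, 0, 0, 0, 0, 20],
    [0, 0, 0, 0, 0, 0, 20],
    [0, 0, 0, 0, 0, 0, 20],
    [0, 0, 0, 0, 0, 0, 20],
    [0, 0, 0, 0, 0, 0, 20],
  ],
  squeeze=40,
)

```text
t: 2.9
tcp_pos: [374.4, 263.3, 67.3]
ee_rot: [[-0.438, 0.899, 0.001], [0.899, 0.438, 0.001], [0.0, 0.002, -1.0]]
ft_force: [-1.3, -0.7, 6.4]
grip_width: 0.347
```

Call:
servo_tool(
  rows=[
    [0, 0, -10, 0, 0, 0, 20],
    [0, 0, -30, 0, 0, 0, 20],
    [0, 0, -60, 0, 0, 0, 20],
    [0, 0, -90, 0, 0, 0, 20],
    [0, 0, -115, 0, 0, 0, 20],
    [0, 0, -115, 0, 0, 0, 20],
    [0, 0, -115, 0, 0, 0, 20],
  ],
)

```text
t: 3.78
tcp_pos: [373.4, 262.6, 181.0]
ee_rot: [[-0.438, 0.899, -0.0], [0.899, 0.438, -0.0], [-0.0, -0.0, -1.0]]
ft_force: [-0.9, -0.0, -1.1]
grip_width: 0.338
```

```bash
python3 - <<'E'
from h import *
import cv2,pickle
np.set_printoptions(precision=4,suppress=True)
m=camera_model('wrist');a=read_camera('wrist');cv2.imwrite('pics/w2.png',a[:,:,::-1]);pickle.dump(m,open('w2.pkl','wb'))
s=read_state();print(s['t'],s['tcp_pos'],s['ee_rot'],s['ft_force'],s['grip_width'])
a=np.radians(23); j=np.array([569.9,212.0])
T=j+R2(a)@[0,7.5+17]   # spacer centre 24.5 from jaw centre -> 17 ahead of jaw face
d=T-s['tcp_pos'][:2]; print('target',T,'tool shift',s['ee_rot'][:2,:2].T@d)
E
```

```text
3.825 [373.171  262.4245 180.5922] [[-0.4382  0.8989 -0.001 ]
 [ 0.8989  0.4382 -0.0007]
 [-0.0002 -0.0012 -1.    ]] [-0.1941  0.3022 -0.6593] 0.34140871896357916
target [560.3271 234.5524] tool shift [-107.0711  156.0129]
```

View pics/w2.png

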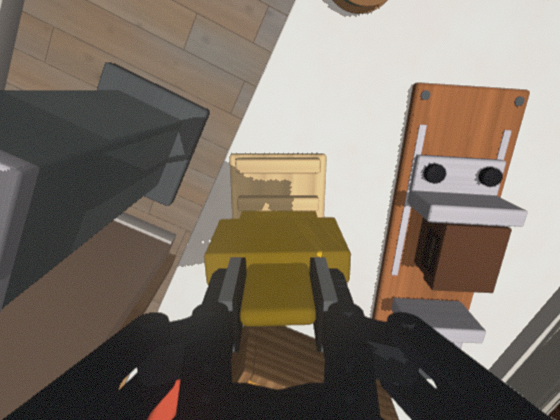

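The spacer is held upright and squarely. I'll carry it over the gap and descend.

Call:
servo_tool(
  rows=[
    [-27, 39, 0, 0, 0, 1, 20],
    [-54, 78, 0, 0, 0, 2, 20],
    [-81, 117, 0, 0, 0, 3, 20],
    [-107, 156, 0, 0, 0, 3, 20],
    [-107, 156, 0, 0, 0, 3, 20],
    [-107, 156, 0, 0, 0, 3, 20],
  ],
)

```text
t: 4.58
tcp_pos: [559.6, 234.6, 179.8]
ee_rot: [[-0.39, 0.921, -0.003], [0.921, 0.39, -0.001], [0.0, -0.003, -1.0]]
ft_force: [1.2, 0.8, -0.2]
grip_width: 0.343
```

```bash
python3 - <<'E'
from h import *
import cv2,pickle
np.set_printoptions(precision=4,suppress=True)
m=camera_model('wrist');a=read_camera('wrist');pickle.dump(m,open('w3.pkl','wb'))
b=read_camera('side')
s=read_state();print(s['t'],s['tcp_pos'],s['ee_rot'],s['ft_force'],s['grip_width'])
c=np.hstack([cv2.resize(a[150:420,130:480],None,fx=1.2,fy=1.2),cv2.resize(b[60:330,180:430],None,fx=1.2,fy=1.2)])
cv2.imwrite('pics/w3.png',c[:,:,::-1]);print(c.shape)
E
```

```text
4.675 [559.3569 234.9917 180.5366] [[-0.3911  0.9203 -0.0018]
 [ 0.9204  0.3911 -0.0006]
 [ 0.0001 -0.0019 -1.    ]] [-0.6631 -0.4117 -0.1462] 0.340733691991761
(324, 720, 3)
```

View pics/w3.png

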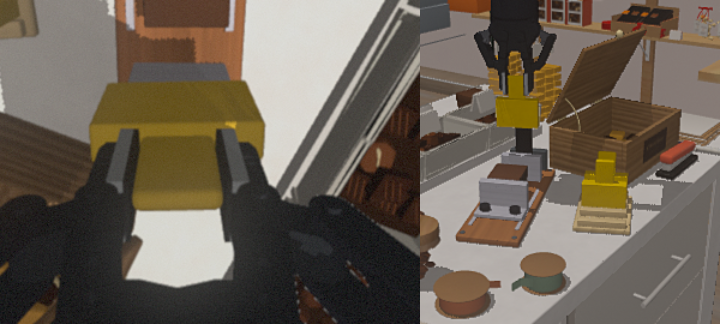

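The spacer hangs over the gap, upright in both views, and the crate lid is clear. Now I descend.

Call:
servo_tool(
  rows=[
    [0, 0, 25, 0, 0, 0, 20],
    [0, 0, 50, 0, 0, 0, 20],
    [0, 0, 65, 0, 0, 0, 20],
    [0, 0, 80, 0, 0, 0, 20],
    [0, 0, 92, 0, 0, 0, 20],
    [0, 0, 102, 0, 0, 0, 20],
    [0, 0, 107, 0, 0, 0, 20],
    [0, 0, 107, 0, 0, 0, 20],
  ],
)

```text
t: 5.68
tcp_pos: [560.8, 235.0, 74.1]
ee_rot: [[-0.391, 0.921, -0.0], [0.921, 0.391, -0.0], [-0.0, -0.0, -1.0]]
ft_force: [0.3, 0.5, -0.7]
grip_width: 0.343
```

Call:
servo_tool(
  rows=[
    [0, 0, 2, 0, 0, 0, 20],
    [0, 0, 3, 0, 0, 0, 20],
    [0, 0, 4, 0, 0, 0, 20],
    [0, 0, 4, 0, 0, 0, 20],
  ],
)

```text
t: 6.18
tcp_pos: [560.8, 235.0, 70.3]
ee_rot: [[-0.391, 0.921, 0.0], [0.921, 0.391, -0.0], [-0.0, 0.0, -1.0]]
ft_force: [-0.5, 0.5, -0.3]
grip_width: 0.341
```

Call:
servo_tool(
  rows=[
    [0, 0, 1, 0, 0, 0, 20],
    [0, 0, 2, 0, 0, 0, 20],
    [0, 0, 2, 0, 0, 0, 20],
  ],
)

```text
t: 6.55
tcp_pos: [560.9, 235.1, 69.3]
ee_rot: [[-0.391, 0.921, 0.0], [0.921, 0.391, 0.0], [-0.0, 0.0, -1.0]]
ft_force: [-4.7, -1.1, 11.4]
grip_width: 0.342
```

Call:
servo_tool(
  rows=[
    [0, 0, -1, 0, 0, 0, 60],
    [0, 0, -1, 0, 0, 0, 60],
    [0, 0, -1, 0, 0, 0, 60],
    [0, 0, -1, 0, 0, 0, 60],
  ],
)

```text
t: 7.05
tcp_pos: [560.8, 235.0, 69.1]
ee_rot: [[-0.391, 0.921, -0.0], [0.921, 0.391, -0.0], [0.0, -0.0, -1.0]]
ft_force: [0.1, 0.6, -0.3]
grip_width: 0.703
```

Call:
servo_tool(
  rows=[
    [0, 0, -20, 0, 0, 0, 60],
    [0, 0, -50, 0, 0, 0, 60],
    [0, 0, -85, 0, 0, 0, 60],
    [0, 0, -110, 0, 0, 0, 60],
    [20, 0, -110, 0, 0, 0, 60],
    [40, 0, -110, 0, 0, 0, 60],
    [40, 0, -110, 0, 0, 0, 60],
  ],
)

```text
t: 7.92
tcp_pos: [543.7, 273.4, 178.4]
ee_rot: [[-0.393, 0.92, -0.002], [0.92, 0.393, -0.001], [0.0, -0.002, -1.0]]
ft_force: [0.7, -0.3, 0.1]
grip_width: 0.702
```

```bash
python3 - <<'E'
from h import *
import cv2,pickle
np.set_printoptions(precision=4,suppress=True)
m=camera_model('wrist');a=read_camera('wrist');pickle.dump(m,open('w4.pkl','wb'))
b=read_camera('side')
s=read_state();print(s['t'],s['tcp_pos'],s['ee_rot'],s['ft_force'],s['grip_width'])
A=np.radians(23); j=np.array([569.9,212.0])
T=j+R2(A)@[0,-20.5]; print('handle',T,'shift',s['ee_rot'][:2,:2].T@(T-s['tcp_pos'][:2]))
c=np.hstack([cv2.resize(a[100:420,100:500],None,fx=1.2,fy=1.2),cv2.resize(b[130:290,240:360],None,fx=2.4,fy=2.4)])
cv2.imwrite('pics/w4.png',c[:,:,::-1]);print(c.shape)
E
```

```text
8.025 [544.3649 272.2553 178.3395] [[-0.392   0.92   -0.0015]
 [ 0.92    0.392  -0.001 ]
 [-0.0003 -0.0017 -1.    ]] [ 0.1888 -0.4111 -0.8222] 0.7041589736224306
handle [577.91   193.1297] shift [-85.9425  -0.1599]
(384, 768, 3)
```

View pics/w4.png

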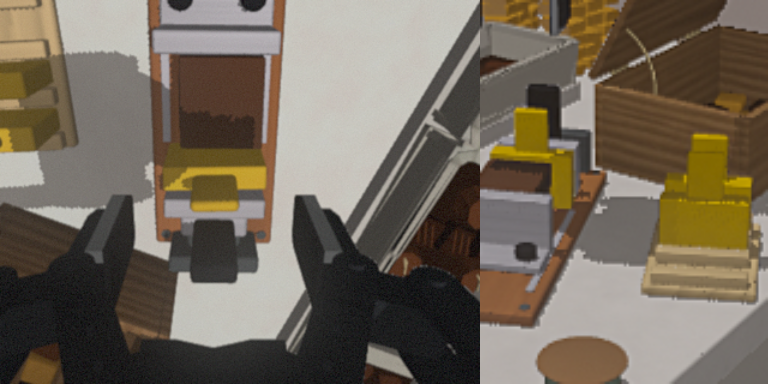

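The spacer stands upright between box and jaw. Before lowering on the handle, I'll check clearance to the crate and its lid by triangulating between views.

```bash
python3 - <<'E'
from h import *
import pickle,cv2
np.set_printoptions(precision=0,suppress=True)
S=camera_model('side');w1=pickle.load(open('w1.pkl','rb'));w4=pickle.load(open('w4.pkl','rb'))
def tri(m1,p1,m2,p2):
    D=[];O=[]
    for m,p in((m1,p1),(m2,p2)):
        d=m['T'][:3,:3]@np.linalg.inv(m['intrinsics'])@[*p,1];D.append(d/np.linalg.norm(d));O.append(m['T'][:3,3])
    t=np.linalg.lstsq(np.c_[D[0],-D[1]],O[1]-O[0],rcond=None)[0]
    a,b=O[0]+D[0]*t[0],O[1]+D[1]*t[1];return (a+b)/2,np.linalg.norm(a-b)
print('lid low',tri(M,(344,185),S,(287,147)))
print('lid tip',tri(M,(347,168),S,(363,85)))
print('corner w1/w4',tri(w1,(254,231),w4,(100,269)))
print('corner w1/side',tri(w1,(254,231),S,(347,187)))
# full w4/w1 second edge end
print('w1b/w4b',tri(w1,(375,287),w4,(246,323)))
top=cv2.imread('pics/top0.png')[150:260,330:490];side=cv2.imread('pics/side0.png')[70:230,270:430]
cv2.imwrite('pics/lid.png',np.hstack([cv2.resize(top,(640,440)),np.zeros((440,1,3),np.uint8)])[:, :400])
E
```

```text
lid low (array([545., 134., 136.]), np.float64(34.657295001886524))
lid tip (array([462., 124., 292.]), np.float64(122.06248363648899))
corner w1/w4 (array([413., 114.,   4.]), np.float64(0.2637501850512799))
corner w1/side (array([405., 147.,  81.]), np.float64(4.014399403673357))
w1b/w4b (array([576., 112.,   5.]), np.float64(1.7363374144694081))
```

View pics/lid.png

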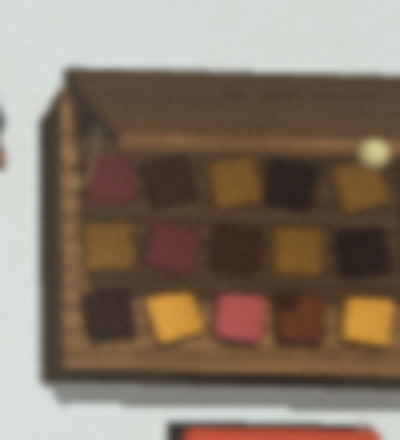

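Clearance to the crate (lid corner near y≈134, z≈135) is adequate. I'll go to the handle and straddle it.

Call:
servo_tool(
  rows=[
    [-30, 0, 0, 0, 0, 0, 60],
    [-60, 0, 0, 0, 0, 0, 60],
    [-86, 0, 0, 0, 0, 0, 60],
    [-86, 0, 30, 0, 0, 0, 60],
    [-86, 0, 60, 0, 0, 0, 60],
    [-86, 0, 85, 0, 0, 0, 60],
    [-86, 0, 104, 0, 0, 0, 60],
    [-86, 0, 104, 0, 0, 0, 60],
  ],
)

```text
t: 9.02
tcp_pos: [577.7, 192.2, 73.7]
ee_rot: [[-0.391, 0.921, -0.003], [0.921, 0.391, -0.001], [0.0, -0.003, -1.0]]
ft_force: [0.5, -0.5, -0.2]
grip_width: 0.696
```

Call:
servo_tool(
  rows=[
    [0, 0, 0, 0, 0, 0, 15],
    [0, 0, 0, 0, 0, 0, 15],
    [0, 0, 0, 0, 0, 0, 15],
    [0, 0, 0, 0, 0, 0, 15],
    [0, 0, 0, 0, 0, 0, 15],
    [0, 0, 0, 0, 0, 0, 15],
  ],
  squeeze=90,
)

```text
t: 9.78
tcp_pos: [578.5, 192.5, 76.6]
ee_rot: [[-0.39, 0.921, -0.0], [0.921, 0.39, -0.0], [-0.0, -0.0, -1.0]]
ft_force: [-3.5, -2.7, 7.2]
grip_width: 0.334
```

Call:
servo_tool(
  rows=[
    [2, 0, 0, 0, 0, 0, 15],
    [4, 0, 0, 0, 0, 0, 15],
    [6, 0, 0, 0, 0, 0, 15],
    [8, 0, 0, 0, 0, 0, 15],
    [10, 0, 0, 0, 0, 0, 15],
    [12, 0, 0, 0, 0, 0, 15],
    [14, 0, 0, 0, 0, 0, 15],
    [14, 0, 0, 0, 0, 0, 15],
  ],
)

```text
t: 10.78
tcp_pos: [573.3, 205.1, 76.7]
ee_rot: [[-0.391, 0.921, 0.0], [0.921, 0.391, -0.001], [-0.001, 0.0, -1.0]]
ft_force: [-3.1, -4.6, 4.8]
grip_width: 0.335
```

Call:
servo_tool(
  rows=[
    [1, 0, 0, 0, 0, 0, 15],
    [2, 0, 0, 0, 0, 0, 15],
    [3, 0, 0, 0, 0, 0, 15],
    [4, 0, 0, 0, 0, 0, 15],
    [4, 0, 0, 0, 0, 0, 15],
  ],
)

```text
t: 11.4
tcp_pos: [571.8, 208.7, 76.7]
ee_rot: [[-0.391, 0.921, 0.0], [0.921, 0.391, -0.001], [-0.001, 0.0, -1.0]]
ft_force: [-3.2, -4.4, 5.4]
grip_width: 0.336
```

Call:
servo_tool(
  rows=[
    [0.5, 0, 0, 0, 0, 0, 15],
    [1, 0, 0, 0, 0, 0, 15],
    [1.5, 0, 0, 0, 0, 0, 15],
    [2, 0, 0, 0, 0, 0, 15],
    [2, 0, 0, 0, 0, 0, 15],
  ],
)

```text
t: 12.02
tcp_pos: [571.1, 210.4, 76.7]
ee_rot: [[-0.391, 0.921, 0.001], [0.921, 0.391, -0.001], [-0.001, 0.0, -1.0]]
ft_force: [-3.3, -6.2, 5.2]
grip_width: 0.334
```

Call:
servo_tool(
  rows=[
    [0.5, 0, 0, 0, 0, 0, 15],
    [1, 0, 0, 0, 0, 0, 15],
    [1, 0, 0, 0, 0, 0, 15],
  ],
)

```text
t: 12.4
tcp_pos: [570.7, 211.3, 76.7]
ee_rot: [[-0.391, 0.921, 0.001], [0.921, 0.391, -0.001], [-0.001, 0.0, -1.0]]
ft_force: [-3.2, -6.3, 5.8]
grip_width: 0.333
```

Call:
servo_tool(
  rows=[
    [0.5, 0, 0, 0, 0, 0, 15],
    [1, 0, 0, 0, 0, 0, 15],
    [1, 0, 0, 0, 0, 0, 15],
  ],
)

```text
t: 12.78
tcp_pos: [570.4, 212.2, 76.7]
ee_rot: [[-0.391, 0.921, 0.001], [0.921, 0.391, -0.001], [-0.001, 0.0, -1.0]]
ft_force: [-2.8, -6.0, 5.2]
grip_width: 0.337
```

Call:
servo_tool(
  rows=[
    [0.5, 0, 0, 0, 0, 0, 15],
    [1, 0, 0, 0, 0, 0, 15],
    [1, 0, 0, 0, 0, 0, 15],
  ],
)

```text
t: 13.15
tcp_pos: [570.1, 212.9, 76.7]
ee_rot: [[-0.391, 0.921, 0.001], [0.92, 0.391, -0.001], [-0.001, 0.0, -1.0]]
ft_force: [-1.4, -6.0, 6.1]
grip_width: 0.333
```

Call:
servo_tool(
  rows=[
    [0.5, 0, 0, 0, 0, 0, 15],
    [0.5, 0, 0, 0, 0, 0, 15],
  ],
)

```text
t: 13.4
tcp_pos: [570.1, 212.9, 76.7]
ee_rot: [[-0.391, 0.92, 0.001], [0.92, 0.391, -0.002], [-0.002, 0.0, -1.0]]
ft_force: [-0.6, -10.5, 5.8]
grip_width: 0.333
```

Firm contact: the jaw has stopped and force is rising. I'll build it to about 25 N.

Call:
servo_tool(
  rows=[
    [0.5, 0, 0, 0, 0, 0, 15],
    [1, 0, 0, 0, 0, 0, 15],
    [1, 0, 0, 0, 0, 0, 15],
  ],
)

```text
t: 13.78
tcp_pos: [570.1, 213.0, 76.7]
ee_rot: [[-0.391, 0.92, 0.002], [0.92, 0.391, -0.003], [-0.003, 0.0, -1.0]]
ft_force: [0.8, -14.5, 5.6]
grip_width: 0.334
```

Call:
servo_tool(
  rows=[
    [0.5, 0, 0, 0, 0, 0, 15],
    [0.5, 0, 0, 0, 0, 0, 15],
    [0.5, 0, 0, 0, 0, 0, 15],
  ],
)

```text
t: 14.15
tcp_pos: [570.0, 213.0, 76.7]
ee_rot: [[-0.391, 0.92, 0.002], [0.92, 0.391, -0.003], [-0.004, 0.0, -1.0]]
ft_force: [1.9, -16.9, 5.6]
grip_width: 0.331
```

Call:
servo_tool(
  rows=[
    [0.5, 0, 0, 0, 0, 0, 15],
    [1, 0, 0, 0, 0, 0, 15],
    [1.5, 0, 0, 0, 0, 0, 15],
    [1.5, 0, 0, 0, 0, 0, 15],
    [1.5, 0, 0, 0, 0, 0, 15],
  ],
)

```text
t: 14.78
tcp_pos: [570.0, 213.0, 76.7]
ee_rot: [[-0.391, 0.92, 0.003], [0.92, 0.391, -0.005], [-0.006, 0.0, -1.0]]
ft_force: [5.7, -24.3, 4.8]
grip_width: 0.333
```

Call:
servo_tool(
  rows=[
    [0, 0, 0, 0, 0, 0, 15],
    [0, 0, 0, 0, 0, 0, 15],
    [0, 0, 0, 0, 0, 0, 15],
    [0, 0, 0, 0, 0, 0, 15],
    [0, 0, 0, 0, 0, 0, 15],
    [0, 0, 0, 0, 0, 0, 15],
    [0, 0, 0, 0, 0, 0, 15],
    [0, 0, 0, 0, 0, 0, 15],
  ],
)

```text
t: 15.78
tcp_pos: [570.0, 213.0, 76.7]
ee_rot: [[-0.391, 0.92, 0.003], [0.92, 0.391, -0.005], [-0.006, 0.0, -1.0]]
ft_force: [5.5, -24.9, 5.1]
grip_width: 0.333
```

```bash
python3 - <<'E'
from h import *
import cv2
a=read_camera('wrist');b=read_camera('side');t=read_camera('top')
s=read_state();print(s['t'],s['tcp_pos'],s['ft_force'],s['ft_torque'],s['grip_width'])
c=np.hstack([cv2.resize(a[60:380,140:440],None,fx=1.3,fy=1.3),cv2.resize(b[130:290,200:360],None,fx=2.6,fy=2.6)])
cv2.imwrite('pics/w5.png',c[:,:,::-1]);print(c.shape)
E
```

```text
15.925 [570.01965429 213.03431428  76.70920284] [  5.37242924 -24.73784643   4.49849295] [-3.55836779 -0.83790781 -0.25668081] 0.33298812420188123
(416, 806, 3)
```

View pics/w5.png

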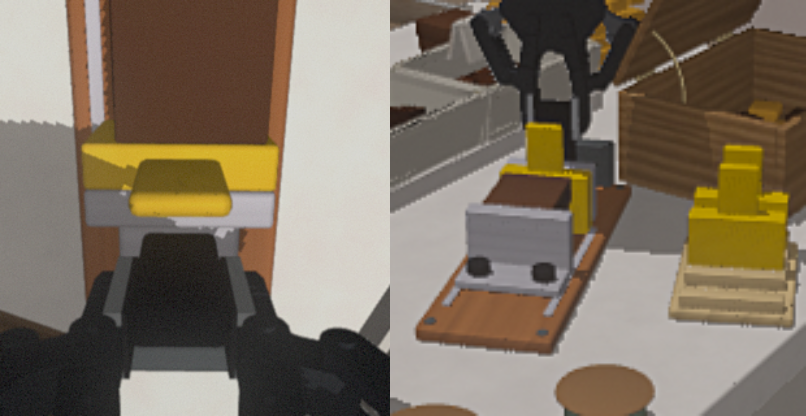

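The stack is flush and upright: jaw, spacer and box all touch, and the push is steady at about 25 N. The jaw has travelled about 22 mm, so it's not on its end stop. Handing in.

```bash
python3 -c "
from workcell import job
print(job.close_job())"
```

```text
the job is handed in; nothing more can be done
None
```

The clamp is holding the gift box shut: one spacer stands upright between jaw and box, and the arm is still gripping the handle and pushing. The job is handed in at about 16 s of the 72 s allowed; it reported no verdict.

- **Spacers used:** The images put the gap at about 39–41 mm, so one spacer was enough. The jaw needed about 22 mm of its 28 mm stroke. I used the spacer at the rack's +y end, the one farthest from the crate.
- **Push:** The jaw stopped well before its end stop and the force then rose as I pushed. It held steady at about 25 N for the last second. Allowing for the jaw spring, that is about 21 N on the box. The fence force itself cannot be read directly.
- **Last pictures:** The spacer is upright and flush between jaw and box. The fence contact is inferred from the jaw stopping firmly; I did not see it.
- **Not checked:** I did not measure the jar, ribbon spool or stapler at the end. The arm's path kept clear of them.

The early plate and rack fits from the top camera were off by up to 5 mm, so I used the wrist camera's measurements instead.

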